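# Dress the grinding spindle: spacer, stone wheel, retainer

### The job

Dress the upright grinding spindle: slide the shorter plain spacer down its shaft until it sits on the shoulder, then the larger stone wheel onto the spacer, and last the flanged retainer, flange down, onto the wheel, each fully home and let go before the next. The stone is brittle: lower it all the way down, do not let it drop along the shaft. Leave everything else on the bench where it is.

Things in the scene. Friction and masses are not known exactly. Their poses are not given: they have to be found in the camera images.
- spindle_shoulder (a point): the fixed upright spindle, mid-mat: grey round base 90 mm across, 20 mm high; on it a dark column 38 mm across whose flat top, the shoulder, is 40 mm above the 2 mm blue mat; from it a steel shaft 16 mm across rises 68 mm, its top 12 mm tapering to 5 mm across. This point: on the shaft axis at the shoulder; z up
- spacer_mid (a point): the shorter plain spacer: steel tube, 34 mm across, 22 mm high, bore 20.4 mm right through, lying flat (bore axis vertical, its own z up) on the mat at the start; this point is on the bore axis, half-way up
- wheel_mid (a point): the larger grinding wheel: grey stone ring, 64 mm across, 14 mm thick, bore 20.4 mm right through, lying flat (bore axis vertical, its own z up) on the mat at the start; this point is on the bore axis, half-way up
- retainer_mid (a point): the flanged retainer: steel collar with a flange 50 mm across and 7 mm thick at the bottom and a hub 34 mm across above it, 26 mm high in all; slides on freely (no thread, no catch); bore 20.4 mm right through, lying flat (bore axis vertical, its own z up) on the mat at the start; this point is on the bore axis, half-way up (13 mm above the flange's underside)
- long_spacer_mid (a point): not needed, leave alone: the longer plain spacer, steel tube 34 mm across, 40 mm high, same bore; this point is on its axis, half-way up. The five rings lie in any of five places on the mat
- small_wheel_mid (a point): not needed, leave alone: the smaller grey stone wheel, 44 mm across, 14 mm thick, same bore; this point is on its axis, half-way up
- pliers: bystander: pliers lying flat, orange handles to -x, 160 mm long, 50 mm wide, 14 mm high; origin under the pivot
- tile: bystander: black glass tile on a sheet of paper, 100 x 70 x 6 mm; origin at the centre of its underside
- jar: bystander: white jar with a metal lid, 60 mm across, 60 mm high; origin at the centre of its underside
- stick: bystander: brown dressing stick, 18 x 110 x 18 mm, long along its y; origin at the centre of its underside
There are look-alikes about, which are no part of the job. What is shaped like the part that bears wheel_mid but black, blue or purple is not meant.

How it is judged:
By the outcome, as a careful person would: the job done as asked, in the order asked, and still so for the second after the job is handed in, with the robot touching nothing.
It also fails if it takes over 72 s, if anything falls off the work surface, if the arm or the gripper's body presses on something with over 40 N, if the wrist force passes 120 N, or if a joint passes its speed limit or range.

### The arm

A 6-joint arm with a two-finger parallel gripper is mounted at the origin on the work surface. World frame = base frame: x ahead of the robot, y to its left, z up, the work surface at z = 0. Lengths are in m, angles in degrees, forces in N, time in s.
With the tool pointing down it reaches from about 0.3 to 0.75 m from the base axis. Payload 8.5 kg.
Tool frame: the origin (TCP) lies midway between the tips of the shut fingers; the grasp point (between the pads) lies 19 mm behind it; z points along the fingers, y is the direction in which the jaws open and shut (so a half turn about z gives the same grasp; the last joint's range is limited). The gripper opens to 85 mm and grips with 20 to 120 N. Pads are 22 mm wide; open, the fingers measure 114 mm over their backs; the gripper's body (76 mm by 85 mm) begins 54 mm behind the grasp point. The pads swing forward as they close: fully open they stand 13 mm farther back than shut.
Start: joints at [-78.054, 21.807, 74.336, -0, 83.858, -12.336], TCP at [0.226, -0.501, 0.231] pointing down, gripper open.
Joint ranges: [-178.18, 178.18], [-50.72, 133.34], [12.68, 142.11], [-81.47, 261.47], [9.98, 163.14], [-165.26, 165.26]. Speed limits (degrees/s): [136.94, 136.94, 180, 180, 180, 180].

### API

Orientations are given as a 3x3 rotation matrix whose columns are the frame's x, y, z axes.
In Python, from rig import env gives the robot as it stands.
- The arm moves only by the shell command python3 -m inch 'ROWS' [FORCE]. ROWS is text: rows parted by semicolons, each of 5 numbers parted by spaces: the finger opening in mm, from 0 to 85.4, then the shift along the tool's x, y, z in mm, then the turn about the tool's z in degrees. In form: jaw dx dy dz turn; .... A call has 1 to 10 rows; each row is the pose to reach, as a shift and turn from the pose commanded when the call began, along the tool's axes at that moment; what a row does not reach only later rows make up. A row lasts 1/8 s, in which the tool goes at most 62.5 mm and 10.7 degrees, less where a joint would pass 70% of its speed; a pose out of reach is approached as far as the arm can. A call with a gripper value outside its range is refused whole. The fingers move at their own pace and stop on an object; FORCE is the grip in N (left out, the last holds). Time passes only in rows, so rows that repeat a pose let the fingers close. It gives the time, the measured TCP pose, the force and the opening at its end, in the units of the state.
- env.observe(): the state, without advancing time (a new reading comes with each control period).
- env.get_image(name): name is "scene" or "top" or "wrist"; returns a dict with "color" (384x512x3 uint8, blue, green, red), "range_z" (384x512 float32, m along the optical axis (not along the pixel's ray), 0 where there is no reading), "fov_y" (degrees; the focal length in pixels is half the picture's height over the tangent of half this angle, whatever the lens; pixels are square), "cx", "cy" (the principal point, pixels), "R" (3x3) and "t" (3): a world point X has camera coordinates R X + t. Camera axes: x right, y down, z forward; pixel columns grow to the right and rows downward; lengths in m; the calibration is good to about 2 mm. A picture is of the moment at which its call begins.
- env.close_job(): hands the job in, once; it reports no verdict.
The state is a dict: "time_s": time; "q": joint angles; "qvel": joint speeds; "joint_efforts": joint torques, N m; "position": TCP position; "tool_rot": TCP orientation; "ft_force": force on the tool from outside, world axes, zero at the start; "wrist_torque": the same for the moment, N m; "grip_width": finger opening in m.
Only numpy, scipy, OpenCV 4.12 (cv2) and the standard library are available. Lean on these libraries where they do the work, as an engineer would, in place of code of your own. Each camera call takes 0.05 s, during which the arm holds its last target.

## Working session

There is one attempt and no reset: what is moved stays moved. The work goes in short steps, Python scripts to look and compute and a shell command to move; the robot and the scene stay as the last step left them, time stands still between calls to the robot, and variables do not carry over. Pictures are saved under pics/ and viewed, and the job is handed in when it is done.

```bash
mkdir -p pics; ls; python3 - <<'E'
from rig import env
import cv2
s=env.observe(); print(s)
for n in ("scene","top","wrist"):
    im=env.get_image(n); cv2.imwrite(f"pics/{n}0.png",im["color"]); print(n,im["fov_y"],im["cx"],im["cy"],im["R"],im["t"])
E
```

```text
pics
{'time_s': 0.0, 'q': array([-7.80517522e+01,  2.18432346e+01,  7.43834035e+01, -1.51372963e-03,
        8.38588763e+01, -1.23368994e+01]), 'qvel': array([-0.06050259, -0.05768152, -0.05349141,  0.03800816, -0.06091087,
       -0.09874047]), 'joint_efforts': array([-9.57721386e-04, -4.48463452e+01, -2.31279713e+01, -2.93379871e-04,
        4.72161992e-03,  4.27256737e-05]), 'position': array([ 0.22612443, -0.50105378,  0.23069869]), 'tool_rot': array([[ 9.11508801e-01,  4.11280431e-01, -3.34689770e-04],
       [ 4.11280463e-01, -9.11507688e-01,  1.45473374e-03],
       [ 2.93231223e-04, -1.46365397e-03, -9.99998886e-01]]), 'ft_force': array([ 0.00163443,  0.12658135, -0.69346941]), 'wrist_torque': array([-0.00082106,  0.02817169, -0.04025603]), 'grip_width': 0.08518769767163642}
scene 52.209625318795574 254.09714827499343 184.83944144088082 [[-0.38939756  0.92095698  0.01441444]
 [ 0.5359351   0.23927541 -0.80964242]
 [-0.74909486 -0.30754757 -0.58674644]] [ 0.24436017 -0.27377923  1.41256216]
top 52.90867362365575 255.76251798520607 191.05834681569684 [[-0.02275831 -0.99972573 -0.00552571]
 [-0.98441933  0.02337314 -0.17427647]
 [ 0.17435782  0.00147337 -0.98468126]] [-3.38083742e-04  6.13837311e-01  1.10777751e+00]
wrist 64.20983427792278 256.7634470353896 193.3435134347693 [[ 0.41161766 -0.91135405 -0.00216708]
 [-0.866339   -0.39202227  0.30947581]
 [-0.28289158 -0.12550829 -0.95090485]] [-0.54957145 -0.04054826  0.38041806]
```

View pics/scene0.png

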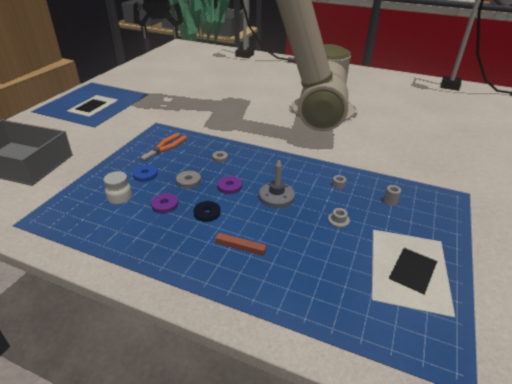

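View pics/top0.png

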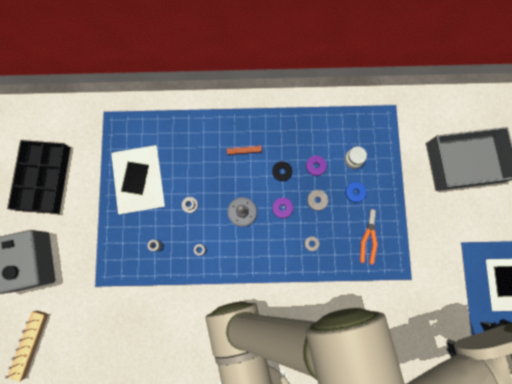

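View pics/wrist0.png

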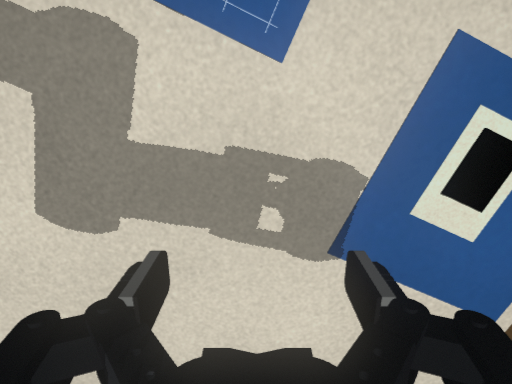

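```bash
cat > h.py <<'E'
from rig import env
import numpy as np, cv2
def K(im): 
    return im["color"].shape[0]/2/np.tan(np.radians(im["fov_y"]/2))
def cloud(im):
    f=K(im); h,w=im["range_z"].shape; u,v=np.meshgrid(np.arange(w),np.arange(h))
    z=im["range_z"]; c=np.stack([(u-im["cx"])/f*z,(v-im["cy"])/f*z,z],-1)
    return (c-im["t"])@im["R"]
def ray(im,u,v,h):
    f=K(im); d=np.array([(u-im["cx"])/f,(v-im["cy"])/f,1])@im["R"]; o=-im["R"].T@im["t"]
    return o+d*(h-o[2])/d[2]
def proj(im,X):
    c=im["R"]@np.asarray(X)+im["t"]; f=K(im); return f*c[0]/c[2]+im["cx"],f*c[1]/c[2]+im["cy"]
E
python3 - <<'E'
from h import *
im=env.get_image("top"); P=cloud(im); z=P[...,2]
sc=env.get_image("scene")
print("mat z",np.median(z[120:140,200:220]))
hsv=cv2.cvtColor(im["color"],cv2.COLOR_BGR2HSV)
for m,name in ((((hsv[...,1]<90)&(hsv[...,2]>60)),"grey"),):
    m=m.astype(np.uint8); m[:110]=0;m[282:]=0;m[:,:105]=0;m[:,400:]=0
    n,l,st,c=cv2.connectedComponentsWithStats(m)
    for i in range(1,n):
        if st[i,4]>40:
            zz=z[l==i]; print(c[i].round(1),st[i],"zmax",np.percentile(zz,[50,95]).round(4),"xy@",ray(im,*c[i],0.016).round(4), np.median(P[l==i],0).round(4))
cv2.imwrite("pics/t1.png",cv2.resize(im["color"][140:290,135:395],None,fx=3,fy=3,interpolation=cv2.INTER_CUBIC))
cv2.imwrite("pics/s1.png",cv2.resize(sc["color"][120:260,90:420],None,fx=2.4,fy=2.4,interpolation=cv2.INTER_CUBIC))
E
```

```text
mat z 0.0016886743278978727
[139.  110.3] [105 110  83   2 121] zmax [0.0006 0.0052] xy@ [0.8946 0.3573 0.016 ] [9.009e-01 3.753e-01 6.000e-04]
[398.1 124.2] [396 110   4  39  88] zmax [0.0002 0.0042] xy@ [ 0.8269 -0.4753  0.016 ] [ 8.396e-01 -4.813e-01  2.000e-04]
[137.8 179.8] [ 111  145   54   70 2463] zmax [0.0017 0.0065] xy@ [0.665 0.354 0.016] [0.6648 0.3535 0.0017]
[244.  148.6] [226 145  36  10  82] zmax [0.003  0.0202] xy@ [0.7582 0.0197 0.016 ] [0.7664 0.0183 0.003 ]
[355.3 157. ] [344 146  23  23 398] zmax [0.0587 0.0646] xy@ [ 0.7221 -0.3311  0.016 ] [ 0.7128 -0.3215  0.0587]
[317.4 199.7] [307 190  22  21 348] zmax [0.014  0.0186] xy@ [ 0.5886 -0.2046  0.016 ] [ 0.5886 -0.205   0.014 ]
[189.2 204.4] [181 196  17  17 216] zmax [0.0084 0.0281] xy@ [0.5835 0.1924 0.016 ] [0.583  0.1923 0.0084]
[241.9 211.5] [228 197  29  30 678] zmax [0.021  0.0666] xy@ [0.5574 0.0298 0.016 ] [0.5543 0.0286 0.021 ]
[370.6 224.3] [360 209  18  44 181] zmax [0.0107 0.0167] xy@ [ 0.5088 -0.3635  0.016 ] [ 0.5136 -0.3684  0.0107]
[366.3 247.3] [360 234  12  30  45] zmax [0.0012 0.0069] xy@ [ 0.4395 -0.3453  0.016 ] [ 0.4469 -0.347   0.0012]
[311.5 243.2] [304 236  16  15 168] zmax [0.0137 0.018 ] xy@ [ 0.4556 -0.1801  0.016 ] [ 0.456  -0.1808  0.0137]
[153.8 245.1] [147 239  15  13 143] zmax [0.0336 0.0431] xy@ [0.461  0.2991 0.016 ] [0.4606 0.2976 0.0336]
[199.  249.5] [193 244  13  12 108] zmax [0.02   0.0252] xy@ [0.4447 0.1616 0.016 ] [0.4446 0.1623 0.02  ]
[363.2 280.5] [309 279  91   3 151] zmax [-0.0001  0.0039] xy@ [ 0.3417 -0.3287  0.016 ] [ 3.410e-01 -3.393e-01 -1.000e-04]
```

View pics/t1.png

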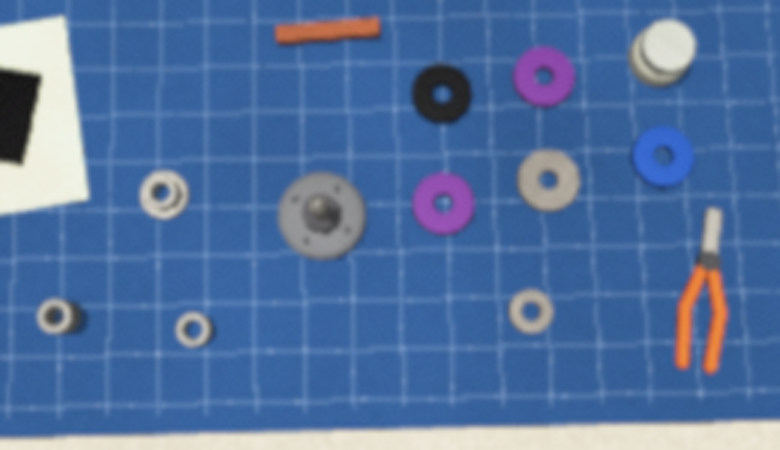

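View pics/s1.png

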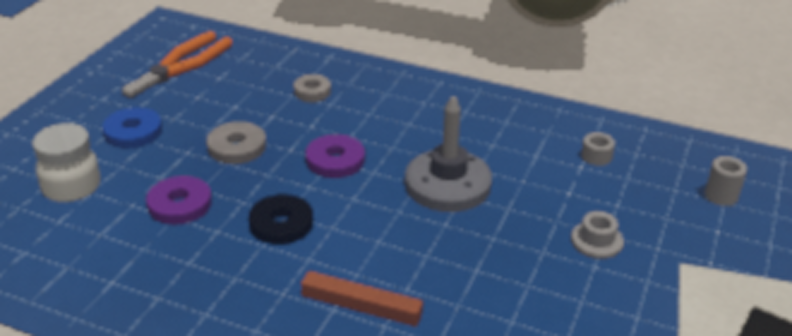

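The parts, with top-view pixels:
- **Large wheel:** there are two grey candidates, (317,200) about 64 mm across and (311,243) about 44 mm. The first fits. The purple (316,165) and (283,207), blue (356,191) and black (282,171) rings are look-alikes.
- **Short spacer:** (199,249), top at z≈24 mm. The tube at (154,245) tops out at about 42 mm, so it is the long one.
- **Retainer:** (189,204).

The enlarged crops confirm all of these.

```bash
cat >> h.py <<'E'
def togo(x,y,z=None):
    s=env.observe(); d=np.array([x,y,s["position"][2] if z is None else z])-s["position"]
    return (s["tool_rot"].T@d*1000).round(1)
def circ(im,box,h,chan=None):
    pass
E
python3 - <<'E'
from h import *
print(togo(.445,.162,.19))
t=env.get_image("top"); s=env.get_image("scene")
# spindle: shaft tip pixel search in each view via cloud
for im in (t,s):
    P=cloud(im); m=(P[...,2]>.07)&(P[...,2]<.115)&(abs(P[...,0]-.55)<.05)&(abs(P[...,1]-.03)<.05)
    v,u=np.nonzero(m); print(len(v),u.mean(),v.mean(),np.median(P[m],0), P[m][:,2].max())
E
```

```text
[ 472.2 -514.5   41.5]
30 240.43333333333334 208.7 [0.55497233 0.03119025 0.1001537 ] 0.11236787392122716
100 278.17 168.61 [0.56190182 0.03276298 0.09040047] 0.1121436027421131
```

```bash
python3 -m inch '85 42 -46 0 5; 85 84 -92 0 10; 85 126 -138 0 15; 85 168 -184 0 20; 85 210 -230 0 25; 85 252 -276 0 30; 85 294 -322 10 35; 85 336 -368 20 40; 85 378 -414 30 45; 85 420 -460 41 50' 30; python3 -m inch '85 14.4 -64.3 0 2; 85 14.4 -64.3 0 5; 85 14.4 -64.3 0 5'; python3 - <<'E'
from h import *
s=env.observe(); print(s["time_s"],s["position"],s["q"],s["tool_rot"][:,0]); 
im=env.get_image("wrist"); cv2.imwrite("pics/w1.png",im["color"])
print(togo(.445,.162,.19), proj(im,[.4447,.1616,.024]), proj(im,[.557,.031,.11]))
E
```

```text
time_s: 1.6
position: [0.4195, 0.0905, 0.1908]
tool_rot: [[0.9, -0.436, 0.001], [-0.436, -0.9, -0.0], [0.001, -0.0, -1.0]]
ft_force: [0.9, -2.1, -0.1]
grip_width: 0.0853
time_s: 1.98
position: [0.4599, 0.1405, 0.1905]
tool_rot: [[0.861, -0.509, -0.001], [-0.509, -0.861, -0.0], [-0.0, 0.0, -1.0]]
ft_force: [-0.0, -0.3, -0.6]
grip_width: 0.0852
1.975 [0.45992752 0.14048208 0.19047888] [ 2.84461321e+00  1.70606706e+01  8.89175018e+01 -3.71757706e-03
  7.40526576e+01  1.23470707e+02] [ 8.60519085e-01 -5.09418034e-01 -4.14452721e-04]
[-23.9 -11.5   0.7] (np.float64(246.74759208982056), np.float64(195.7449662508808)) (np.float64(327.3752869081056), np.float64(-5.841036151178315))
```

View pics/w1.png

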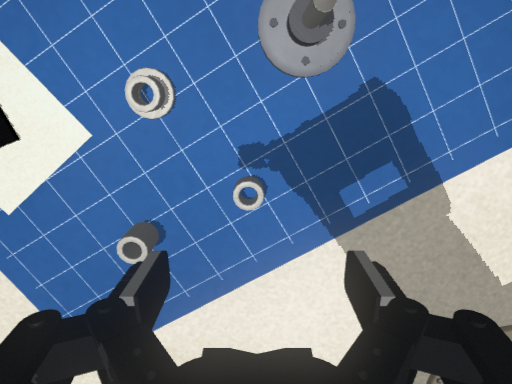

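```bash
cat >> h.py <<'E'
def face(im,x,y,h,rad=.05,tol=.004):
    P=cloud(im); m=((abs(P[...,2]-h)<tol)&(np.hypot(P[...,0]-x,P[...,1]-y)<rad)&(im["range_z"]>0)).astype(np.uint8)
    cs,_=cv2.findContours(m,cv2.RETR_EXTERNAL,cv2.CHAIN_APPROX_NONE)
    c=max(cs,key=cv2.contourArea); pts=np.array([ray(im,*p[0],h)[:2]*1000 for p in c],np.float32)
    (cx,cy),r=cv2.minEnclosingCircle(pts); e=cv2.fitEllipse(pts)
    return (round(cx/1000,4),round(cy/1000,4)),round(r,1),np.round(e[0],1),np.round(e[1],1),int(m.sum())
E
python3 - <<'E'
from h import *
im=env.get_image("wrist"); t=env.get_image("top"); s=env.get_image("scene")
for i in (im,t,s):
    print("spacer",face(i,.4447,.1616,.024,.03)); print("ret top",face(i,.5835,.1924,.028,.03)); print("flange",face(i,.5835,.1924,.009,.04,.003))
    print("base", face(i,.557,.031,.022,.06))
    if i is not im: print("wheel",face(i,.5886,-.2046,.016,.05)) 
E
```

```text
spacer ((0.4449, 0.1606), 17.0, array([444.7, 160.6]), array([32.4, 32.8]), 487)
ret top ((0.5832, 0.1929), 17.0, array([583.3, 192.9]), array([32.4, 33.1]), 684)
flange ((0.5834, 0.193), 24.8, array([583.9, 194. ]), array([44.8, 47.5]), 871)
base ((0.5568, 0.0309), 42.8, array([551.2,  34.6]), array([66.5, 82.5]), 3904)Traceback (most recent call last):
  File "<stdin>", line 4, in <module>
  File "h.py", line 22, in face
    c=max(cs,key=cv2.contourArea); pts=np.array([ray(im,*p[0],h)[:2]*1000 for p in c],np.float32)
ValueError: max() iterable argument is empty
```

```bash
python3 -m inch '60 -12 -5 50 0; 60 -23 -9.7 100 0; 60 -23 -9.7 140 0; 60 -23 -9.7 165 0; 60 -23 -9.7 165 0' 30; python3 - <<'E'
from h import *
im=env.get_image("wrist"); cv2.imwrite("pics/w2.png",im["color"])
print(togo(.4449,.1606,.005), face(im,.4449,.1606,.024,.03))
E
```

```text
time_s: 2.8
position: [0.4444, 0.1595, 0.0249]
tool_rot: [[0.859, -0.511, -0.003], [-0.511, -0.859, -0.0], [-0.002, 0.002, -1.0]]
ft_force: [0.2, -0.3, 1.0]
grip_width: 0.0596
[-0.7 -0.6 21. ] ((0.4453, 0.16), 17.3, array([445.2, 160. ]), array([32.5, 33.8]), 1955)
```

View pics/w2.png

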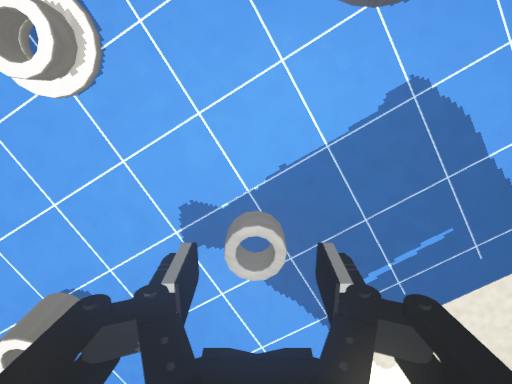

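The spacer's top is at about (255,247), midway between the pads (fingertips near x=185 and x=325), so I'll go down and grip it.

```bash
python3 -m inch '60 0.2 -0.5 20 0; 60 0.2 -0.5 20 0; 30 0.2 -0.5 20 0; 30 0.2 -0.5 20 0; 30 0.2 -0.5 20 0; 30 0.2 -0.5 20 0' 40;  python3 - <<'E'
from h import *
im=env.get_image("wrist"); cv2.imwrite("pics/w3.png",im["color"])
print(env.observe()["position"],face(im,.4449,.1606,.024,.03))
E
```

```text
time_s: 3.6
position: [0.4462, 0.1605, 0.0072]
tool_rot: [[0.86, -0.511, 0.002], [-0.511, -0.86, 0.0], [0.002, -0.001, -1.0]]
ft_force: [-1.7, -0.3, 8.5]
grip_width: 0.0331
[0.44614221 0.16045021 0.00717407] ((0.4498, 0.1576), 29.6, array([446.6, 159.7]), array([31.9, 51.1]), 2993)
```

View pics/w3.png

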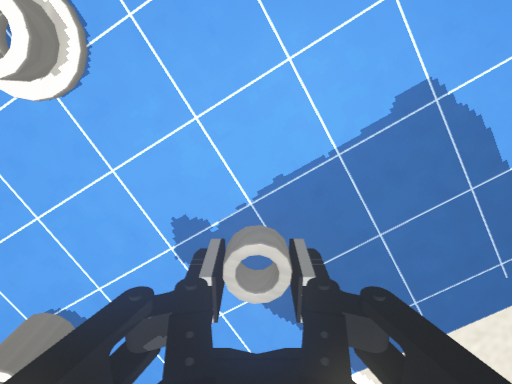

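```bash
python3 -m inch '30 0 0 -40 0; 30 0 0 -90 0; 30 0 0 -140 0; 30 0 0 -150 0; 30 0 0 -150 0' 40;  python3 - <<'E'
from h import *
d=env.observe()["tool_rot"][:,0]*.06
print(togo(.557-d[0],.031-d[1]))
E
```

```text
time_s: 4.28
position: [0.4454, 0.1604, 0.1561]
tool_rot: [[0.86, -0.511, 0.001], [-0.511, -0.86, 0.0], [0.001, -0.001, -1.0]]
ft_force: [-0.8, -0.8, -1.1]
grip_width: 0.0332
[102.   54.3   0. ]
```

```bash
python3 -m inch '30 34 18 0 0; 30 68 36 0 0; 30 102 54 0 0; 30 102 54 0 0; 30 102 54 0 0' 40;  python3 - <<'E'
from h import *
im=env.get_image("wrist"); cv2.imwrite("pics/w4.png",im["color"])
s=env.observe(); p=s["position"]; print(p, s["ft_force"])
P=cloud(im)
print("base",face(im,.557,.031,.022,.06),"shoulder",face(im,.557,.031,.042,.03))
for z0,z1 in((.06,.075),(.075,.09),(.09,.105),(.105,.115)):
    m=(P[...,2]>z0)&(P[...,2]<z1)&(np.hypot(P[...,0]-.557,P[...,1]-.031)<.03); v,u=np.nonzero(m)
    print(z0,len(v),P[m].mean(0).round(4), ray(im,u.mean(),v.mean(),P[m][:,2].mean()).round(4))
print("held top",face(im,p[0],p[1],p[2]+.017,.03), s["tool_rot"][:,0])
E
```

```text
time_s: 4.9
position: [0.5048, 0.0623, 0.1545]
tool_rot: [[0.86, -0.511, -0.003], [-0.511, -0.86, 0.0], [-0.003, 0.001, -1.0]]
ft_force: [0.1, 0.3, -1.0]
grip_width: 0.0328
[0.50481056 0.06256431 0.15488709] [ 0.07357444 -0.5281009   0.17637923]
base ((0.5575, 0.0295), 42.7, array([557.5,  29.8]), array([82.3, 82.5]), 5595) shoulder ((0.5573, 0.0298), 18.9, array([557.4,  29.7]), array([37. , 37.2]), 1197)
0.06 13 [0.5639 0.0266 0.067 ] [0.5639 0.0266 0.067 ]
0.075 21 [0.5636 0.0265 0.083 ] [0.5636 0.0265 0.083 ]
0.09 341 [0.5582 0.0294 0.1007] [0.5582 0.0294 0.1007]
0.105 176 [0.5576 0.0294 0.108 ] [0.5576 0.0294 0.108 ]
held top ((0.5094, 0.0597), 29.7, array([505.7,  61.7]), array([31.5, 51.1]), 2957) [ 0.85997056 -0.51033949 -0.00205815]
```

View pics/w4.png

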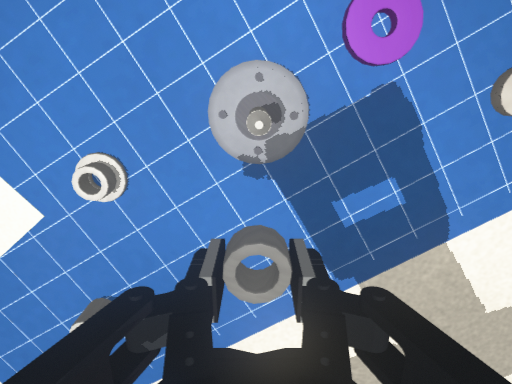

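```bash
python3 -m inch '30 30 0.7 0 0; 30 62.4 1.3 0 0; 30 62.4 1.3 0 0; 30 62.4 1.3 0 0; 30 62.4 1.3 0 0' 40;  python3 - <<'E'
from h import *
im=env.get_image("wrist"); cv2.imwrite("pics/w5.png",im["color"]); t=env.get_image("scene"); cv2.imwrite("pics/s5.png",cv2.resize(t["color"][60:260,180:400],None,fx=3,fy=3))
a=[togo(.5578,.0294,.042)]
print(a)
E
```

```text
time_s: 5.58
position: [0.5579, 0.0297, 0.1558]
tool_rot: [[0.86, -0.51, -0.0], [-0.51, -0.86, 0.0], [-0.0, 0.0, -1.0]]
ft_force: [0.0, -0.5, -1.2]
grip_width: 0.033
[array([ -0.3,   0.2, 113.9])]
```

View pics/w5.png

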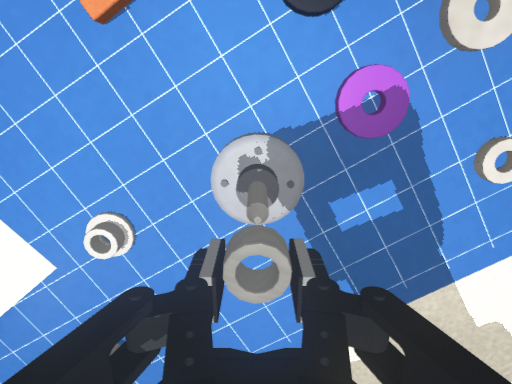

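View pics/s5.png

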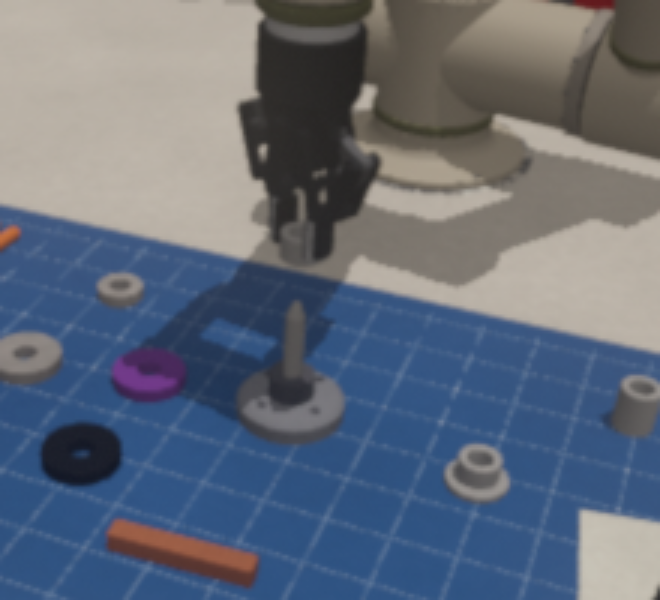

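```bash
python3 -m inch '30 0 0 25 0; 30 0 0 40 0; 30 0 0 50 0; 30 0 0 60 0; 30 0 0 70 0;30 0 0 70 0'; python3 -m inch '30 0 0 10 0; 30 0 0 20 0; 30 0 0 28 0; 30 0 0 32 0;30 0 0 34 0;30 0 0 34 0'
```

```text
time_s: 6.42
position: [0.5584, 0.029, 0.0851]
tool_rot: [[0.86, -0.511, -0.001], [-0.511, -0.86, 0.0], [-0.001, 0.0, -1.0]]
ft_force: [0.1, 0.1, -0.8]
grip_width: 0.0329
time_s: 7.18
position: [0.5587, 0.0289, 0.0518]
tool_rot: [[0.86, -0.511, 0.0], [-0.511, -0.86, -0.0], [0.0, -0.0, -1.0]]
ft_force: [-0.3, 0.0, -1.0]
grip_width: 0.0328
```

```bash
python3 -m inch '30 0 0 1.5 0; 30 0 0 3 0; 30 0 0 4 0; 30 0 0 5 0'; python3 -m inch '30 0 0 0.7 0; 30 0 0 1.4 0; 30 0 0 1.4 0'
```

```text
time_s: 7.68
position: [0.5587, 0.0289, 0.0472]
tool_rot: [[0.86, -0.511, 0.0], [-0.511, -0.86, -0.0], [0.0, -0.0, -1.0]]
ft_force: [-4.0, 0.5, 10.4]
grip_width: 0.0327
time_s: 8.05
position: [0.5587, 0.0289, 0.0471]
tool_rot: [[0.86, -0.511, 0.001], [-0.511, -0.86, -0.0], [0.001, -0.0, -1.0]]
ft_force: [-5.5, 0.4, 16.2]
grip_width: 0.033
```

```bash
python3 -m inch '30 0 0 -1.5 0; 60 0 0 -1.5 0; 60 0 0 -1.5 0; 60 0 0 -1.5 0;60 0 0 -20 0; 60 0 0 -60 0; 85 0 0 -110 0; 85 0 0 -150 0; 85 0 0 -150 0';  python3 - <<'E'
from h import *
im=env.get_image("wrist"); cv2.imwrite("pics/w6.png",im["color"]); t=env.get_image("scene"); cv2.imwrite("pics/s6.png",cv2.resize(t["color"][100:260,80:400],None,fx=2.4,fy=2.4))
print("spacer",face(im,.5574,.0297,.064,.03))
s=env.observe(); d=s["tool_rot"][:,0]*.05
print("to wheel standoff",togo(.5886-d[0],-.2046-d[1],.17))
E
```

```text
time_s: 9.18
position: [0.5597, 0.0288, 0.1982]
tool_rot: [[0.86, -0.511, 0.006], [-0.511, -0.86, -0.001], [0.006, -0.002, -1.0]]
ft_force: [-0.5, 0.4, -0.3]
grip_width: 0.0851
spacer ((0.5577, 0.0296), 16.8, array([557.3,  29.8]), array([29.7, 31.1]), 520)
to wheel standoff [ 95.4 185.3  24.7]
```

View pics/w6.png

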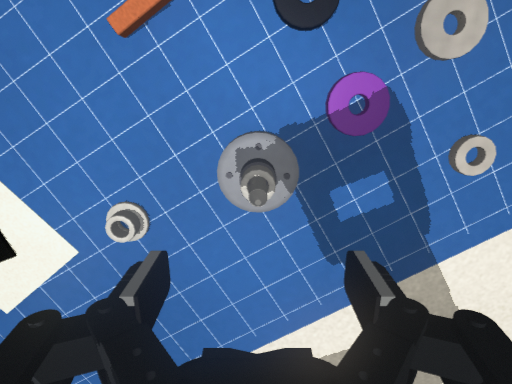

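View pics/s6.png

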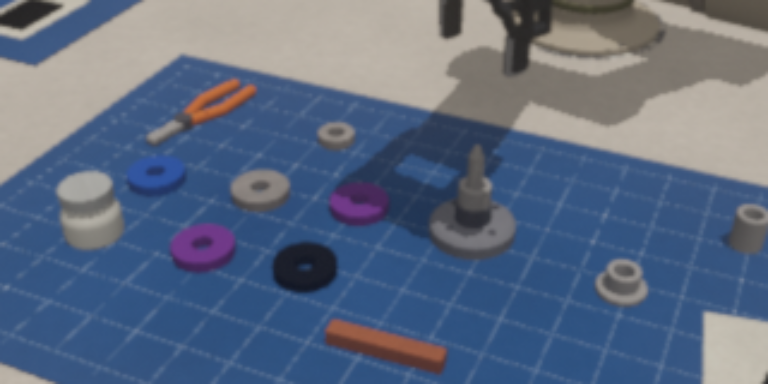

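The spacer is seated on the column; in the wrist view its rim is near (258,180). Next I'll move towards the large grey wheel at (453,28).

```bash
python3 -m inch '85 24 46 0 0; 85 48 92 8 0; 85 72 138 16 0; 85 95 185 24 0; 85 95 185 24 0;85 95 185 24 0';  python3 - <<'E'
from h import *
im=env.get_image("wrist"); cv2.imwrite("pics/w7.png",im["color"])
f=face(im,.5886,-.2046,.016,.05); print("wheel",f)
print(togo(*f[0],.02),env.observe()["q"])
E
```

```text
time_s: 10.02
position: [0.5454, -0.1782, 0.1701]
tool_rot: [[0.86, -0.511, -0.002], [-0.511, -0.86, 0.002], [-0.003, -0.0, -1.0]]
ft_force: [-0.5, 0.7, -0.4]
grip_width: 0.0851
wheel ((0.5891, -0.2057), 31.6, array([ 589.2, -205.7]), array([62.1, 62.2]), 3167)
[ 51.9   2.  150.5] [-2.98561381e+01  2.70326888e+01  7.61725606e+01  1.35828224e-02
  7.68927077e+01  9.08124595e+01]
```

View pics/w7.png

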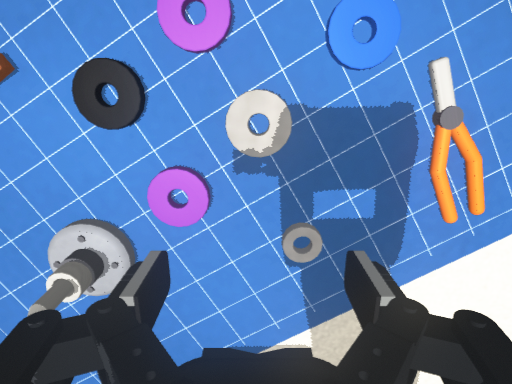

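```bash
python3 -m inch '85 17 0.7 50 0; 85 35 1.3 100 0; 85 51.9 2 130 0; 85 51.9 2 145 0; 85 51.9 2 145 0;85 51.9 2 145 0';  python3 - <<'E'
from h import *
im=env.get_image("wrist"); cv2.imwrite("pics/w8.png",im["color"])
f=face(im,.5891,-.2057,.016,.05); print("wheel",f)
print(togo(*f[0],-.004))
E
```

```text
time_s: 10.82
position: [0.5897, -0.2065, 0.0279]
tool_rot: [[0.86, -0.51, 0.002], [-0.51, -0.86, -0.001], [0.002, -0.0, -1.0]]
ft_force: [-0.0, -0.4, -1.0]
grip_width: 0.085
wheel ((0.59, -0.2062), 31.9, array([ 589.9, -206.3]), array([62. , 63.2]), 8176)
[-0.2 -0.6 32. ]
```

View pics/w8.png

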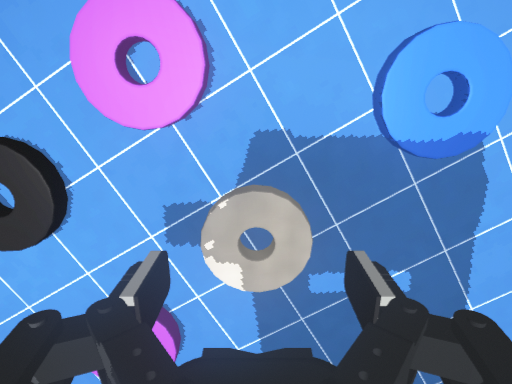

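```bash
python3 -m inch '85 0 -0.3 15 0; 85 0 -0.3 25 0; 85 0 -0.3 31 0; 85 0 -0.3 31 0;85 0 -0.3 31 0'; python3 -m inch '60 0 0 0 0; 60 0 0 0 0; 60 0 0 0 0; 60 0 0 0 0' 40; python3 - <<'E'
from h import *
im=env.get_image("wrist"); cv2.imwrite("pics/w9.png",im["color"])
print(env.observe()["position"],face(im,.5891,-.2057,.016,.05))
E
```

```text
time_s: 11.5
position: [0.5897, -0.2067, -0.0044]
tool_rot: [[0.86, -0.511, 0.0], [-0.511, -0.86, -0.0], [0.0, -0.0, -1.0]]
ft_force: [0.0, -0.7, -0.4]
grip_width: 0.0849
time_s: 12.0
position: [0.5902, -0.2069, -0.0033]
tool_rot: [[0.86, -0.511, 0.002], [-0.511, -0.86, -0.001], [0.002, -0.0, -1.0]]
ft_force: [-0.4, 1.3, 6.1]
grip_width: 0.0616
[ 0.59016961 -0.20691426 -0.00331301] ((0.5944, -0.2137), 41.5, array([ 590. , -208.3]), array([61.4, 71.5]), 12330)
```

View pics/w9.png

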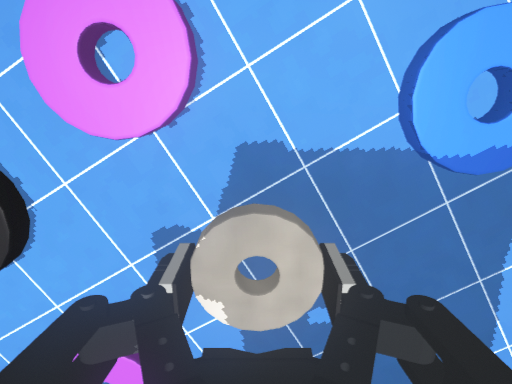

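```bash
python3 -m inch '60 0 0 0 0; 60 0 0 -15 0; 60 0 0 -50 0; 60 0 0 -100 0; 60 0 0 -150 0; 60 0 0 -160 0; 60 0 0 -160 0' 60; python3 - <<'E'
from h import *
im=env.get_image("wrist"); cv2.imwrite("pics/w10.png",im["color"])
t=env.get_image("scene"); cv2.imwrite("pics/s10.png",cv2.resize(t["color"][60:260,80:340],None,fx=3,fy=3))
s=env.observe();d=s["tool_rot"][:,0]*.06
print(togo(.5578,.0294), togo(.5578-d[0],.0294-d[1]))
E
```

```text
time_s: 12.92
position: [0.5894, -0.2065, 0.1556]
tool_rot: [[0.86, -0.511, 0.0], [-0.511, -0.86, -0.0], [0.0, -0.0, -1.0]]
ft_force: [0.2, 0.6, -0.5]
grip_width: 0.0613
[-147.1 -186.7    0.4] [-207.1 -186.7    0.6]
```

View pics/w10.png

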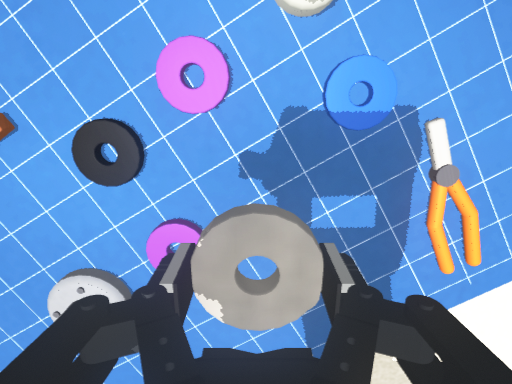

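View pics/s10.png

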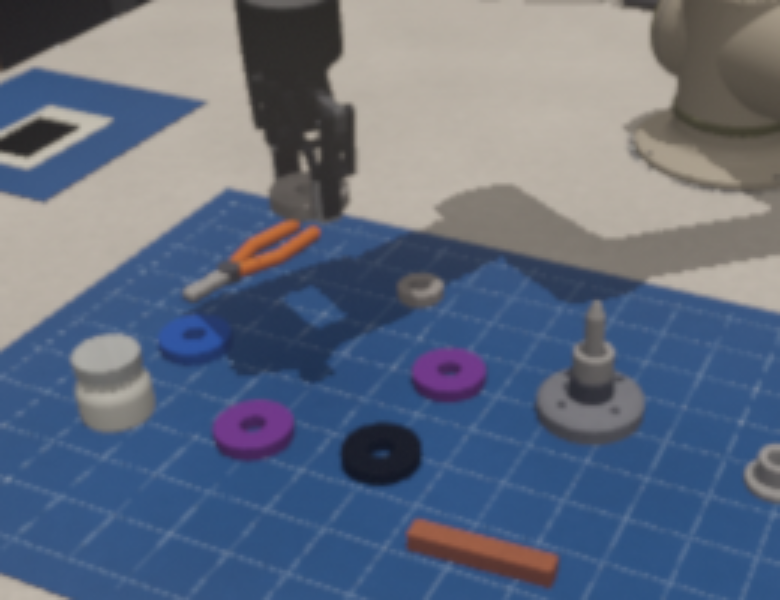

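```bash
python3 -m inch '60 -20 -25 0 0; 60 -50 -63 0 0; 60 -80 -101 0 0; 60 -110 -140 0 0; 60 -135 -171 0 0; 60 -147 -186.7 0 0; 60 -147 -186.7 0 0; 60 -147 -186.7 0 0; 60 -147 -186.7 0 0' 60; python3 - <<'E'
from h import *
im=env.get_image("wrist"); cv2.imwrite("pics/w11.png",im["color"])
s=env.observe()
P=cloud(im); m=(P[...,2]>.09)&(P[...,2]<.115)&(np.hypot(P[...,0]-.557,P[...,1]-.031)<.03)
print(s["position"],P[m].mean(0),m.sum(),"base",face(im,.557,.031,.022,.06))
print(togo(.5578,.0294))
g=cv2.cvtColor(im["color"],cv2.COLOR_BGR2HSV)
E
```

```text
time_s: 14.15
position: [0.5588, 0.0278, 0.1551]
tool_rot: [[0.859, -0.512, -0.0], [-0.512, -0.859, -0.0], [-0.0, 0.0, -1.0]]
ft_force: [-0.7, 0.1, -0.7]
grip_width: 0.0613
[0.55873942 0.02800078 0.15521814] [0.56395641 0.02575437 0.09142485] 16 base ((0.559, 0.0287), 42.9, array([562.2,  27. ]), array([72.7, 80.9]), 3605)
[-1.5 -0.7 -0. ]
```

View pics/w11.png

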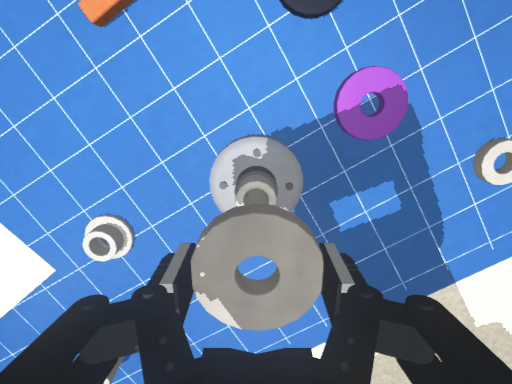

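```bash
python3 -m inch '60 -1.4 -0.6 15 0; 60 -1.4 -0.6 30 0; 60 -1.4 -0.6 38 0; 60 -1.4 -0.6 38 0; 60 -1.4 -0.6 38 0'; python3 - <<'E'
from h import *
p=[]
for i in range(4):
    env.get_image("wrist"); p.append(togo(.5576,.0295,.0587))
print(p)
t=env.get_image("scene"); cv2.imwrite("pics/s12.png",cv2.resize(t["color"][100:230,200:360],None,fx=4,fy=4))
t=env.get_image("top"); cv2.imwrite("pics/t12.png",cv2.resize(t["color"][140:280,160:330],None,fx=4,fy=4))
E
```

```text
time_s: 14.82
position: [0.558, 0.0301, 0.1177]
tool_rot: [[0.86, -0.511, 0.001], [-0.511, -0.86, -0.0], [0.001, -0.0, -1.0]]
ft_force: [0.4, 0.4, -1.6]
grip_width: 0.0613
[array([-0. ,  0.8, 59.1]), array([ 0. ,  0.7, 59.1]), array([ 0. ,  0.7, 59.1]), array([ 0.1,  0.7, 59. ])]
```

View pics/s12.png

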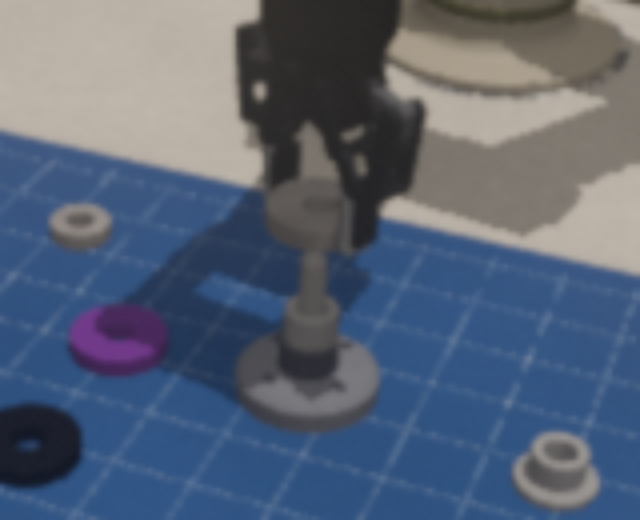

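```bash
python3 -m inch '60 0 0.6 10 0; 60 0 0.6 18 0; 60 0 0.6 26 0; 60 0 0.6 30 0; 60 0 0.6 30 0'; python3 -m inch '60 0 0 8 0; 60 0 0 16 0; 60 0 0 22 0; 60 0 0 25 0; 60 0 0 25 0'
```

```text
time_s: 15.75
position: [0.5573, 0.0297, 0.0871]
tool_rot: [[0.86, -0.511, -0.001], [-0.511, -0.86, 0.0], [-0.001, 0.0, -1.0]]
ft_force: [1.8, -0.4, -1.6]
grip_width: 0.0611
time_s: 16.38
position: [0.5573, 0.0297, 0.0622]
tool_rot: [[0.86, -0.511, -0.0], [-0.511, -0.86, 0.0], [-0.0, 0.0, -1.0]]
ft_force: [-0.1, 0.7, -0.9]
grip_width: 0.0609
```

```bash
python3 -m inch '60 0 0 1 0; 60 0 0 2 0; 60 0 0 3 0; 60 0 0 3.6 0; 60 0 0 3.6 0'
```

```text
time_s: 17.0
position: [0.5574, 0.0297, 0.0588]
tool_rot: [[0.86, -0.511, 0.0], [-0.511, -0.86, -0.0], [0.0, -0.0, -1.0]]
ft_force: [0.3, -0.4, -0.9]
grip_width: 0.0608
```

```bash
python3 -m inch '60 0 0 0.5 0; 60 0 0 1 0; 60 0 0 1 0'
```

```text
time_s: 17.38
position: [0.5574, 0.0297, 0.0587]
tool_rot: [[0.86, -0.511, 0.001], [-0.511, -0.86, -0.0], [0.001, -0.0, -1.0]]
ft_force: [-3.2, 0.5, 8.5]
grip_width: 0.061
```

```bash
python3 -m inch '60 0 0 0.5 0; 60 0 0 0.8 0; 60 0 0 0.8 0'
```

```text
time_s: 17.75
position: [0.5574, 0.0297, 0.0587]
tool_rot: [[0.86, -0.511, 0.001], [-0.511, -0.86, -0.0], [0.001, -0.0, -1.0]]
ft_force: [-4.8, 1.2, 15.7]
grip_width: 0.0614
```

```bash
python3 -m inch '60 0 0 -0.5 0; 75 0 0 -0.5 0; 85 0 0 -0.5 0; 85 0 0 -0.5 0; 85 0 0 -15 0; 85 0 0 -50 0; 85 0 0 -100 0; 85 0 0 -130 0; 85 0 0 -130 0; 85 0 0 -130 0';  python3 - <<'E'
from h import *
im=env.get_image("wrist"); cv2.imwrite("pics/w13.png",im["color"]); t=env.get_image("scene"); cv2.imwrite("pics/s13.png",cv2.resize(t["color"][100:260,120:400],None,fx=2.8,fy=2.8))
print("wheel",face(im,.5574,.0297,.078,.05))
s=env.observe(); d=s["tool_rot"][:,0]*.0
print("to ret",togo(.5832,.1929,.06))
E
```

```text
time_s: 19.0
position: [0.5569, 0.0298, 0.1865]
tool_rot: [[0.86, -0.511, -0.001], [-0.511, -0.86, 0.0], [-0.001, 0.0, -1.0]]
ft_force: [-0.0, 0.6, -0.1]
grip_width: 0.0852
wheel ((0.5569, 0.0298), 31.9, array([557.,  30.]), array([62.1, 62.6]), 3573)
to ret [ -60.4 -153.8  125.9]
```

View pics/w13.png

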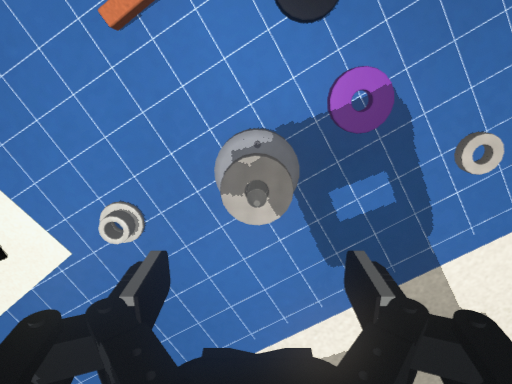

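View pics/s13.png

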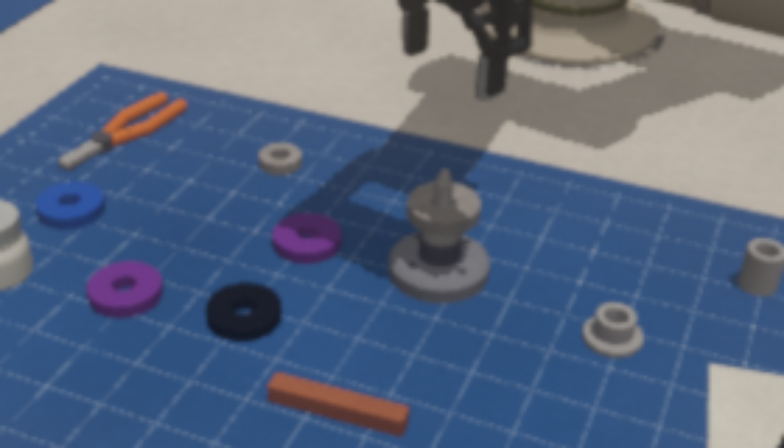

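The wheel sits flat on the spacer, seen at (257,190) in the wrist view. Next is the retainer at (121,223).

```bash
python3 -m inch '85 -15 -38 0 0; 85 -30 -77 0 0; 85 -45 -115 20 0; 85 -60.4 -153.8 60 0; 60 -60.4 -153.8 110 0; 60 -60.4 -153.8 140 0; 60 -60.4 -153.8 140 0;60 -60.4 -153.8 140 0' 40;  python3 - <<'E'
from h import *
im=env.get_image("wrist"); cv2.imwrite("pics/w14.png",im["color"])
f=face(im,.5832,.1929,.028,.03); print("ret",f)
print(togo(*f[0],.009))
E
```

```text
time_s: 20.1
position: [0.5846, 0.1927, 0.048]
tool_rot: [[0.86, -0.511, 0.001], [-0.511, -0.86, 0.0], [0.001, -0.001, -1.0]]
ft_force: [-0.3, 0.5, 0.7]
grip_width: 0.0601
ret ((0.585, 0.1928), 17.1, array([584.9, 192.9]), array([32.5, 33.5]), 1580)
[ 0.1 -0.1 39.4]
```

View pics/w14.png

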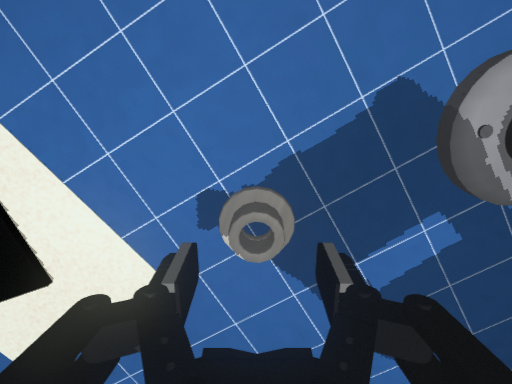

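```bash
python3 -m inch '60 0 0 20 0; 60 0 0 32 0; 60 0 0 38 0; 60 0 0 38 0; 60 0 0 38 0'; python3 -m inch '30 0 0 0 0; 30 0 0 0 0; 30 0 0 0 0; 30 0 0 0 0' 50; python3 - <<'E'
from h import *
im=env.get_image("wrist"); cv2.imwrite("pics/w15.png",im["color"])
E
```

```text
time_s: 20.78
position: [0.5843, 0.1928, 0.0096]
tool_rot: [[0.86, -0.511, 0.001], [-0.511, -0.86, 0.0], [0.001, -0.001, -1.0]]
ft_force: [-0.5, -0.3, 0.4]
grip_width: 0.0599
time_s: 21.28
position: [0.5843, 0.1928, 0.0097]
tool_rot: [[0.86, -0.511, 0.001], [-0.511, -0.86, 0.0], [0.001, -0.001, -1.0]]
ft_force: [-1.7, 0.5, 5.9]
grip_width: 0.0326
```

View pics/w15.png

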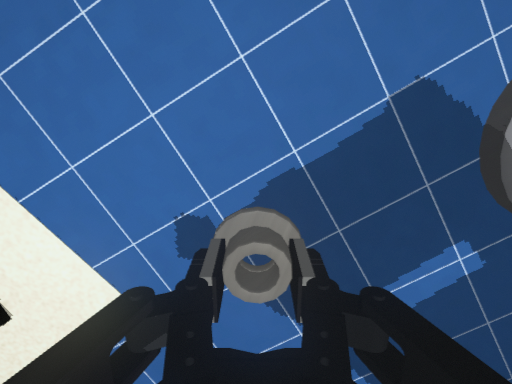

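```bash
python3 -m inch '30 0 0 -20 0; 30 0 0 -60 0; 30 0 0 -110 0; 30 0 0 -150 0; 30 0 0 -160 0; 30 0 0 -160 0;30 0 0 -160 0' 50; python3 - <<'E'
from h import *
im=env.get_image("wrist"); cv2.imwrite("pics/w16.png",im["color"])
for i in range(3): env.get_image("wrist"); print(togo(.5574,.0297))
E
```

```text
time_s: 22.2
position: [0.5833, 0.1926, 0.167]
tool_rot: [[0.86, -0.511, -0.003], [-0.511, -0.86, -0.0], [-0.003, 0.002, -1.0]]
ft_force: [-0.0, 0.2, -1.2]
grip_width: 0.0325
[6.080e+01 1.535e+02 1.000e-01]
[6.070e+01 1.535e+02 1.000e-01]
[6.060e+01 1.536e+02 1.000e-01]
```

View pics/w16.png

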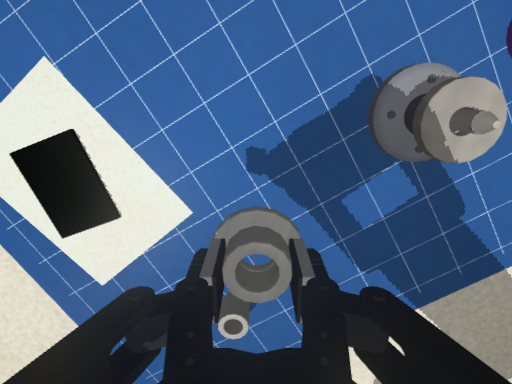

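```bash
python3 -m inch '30 10 25 0 0; 30 25 64 0 0; 30 40 102 0 0; 30 55 140 0 0; 30 60.6 153.6 0 0; 30 60.6 153.6 0 0; 30 60.6 153.6 0 0; 30 60.6 153.6 15 0; 30 60.6 153.6 30 0; 30 60.6 153.6 30 0' 50; python3 - <<'E'
from h import *
im=env.get_image("wrist"); cv2.imwrite("pics/w17.png",im["color"])
for i in range(3): env.get_image("wrist"); print(togo(.5574,.0297,.0857))
E
```

```text
time_s: 23.65
position: [0.5568, 0.0302, 0.1371]
tool_rot: [[0.86, -0.51, -0.004], [-0.51, -0.86, 0.001], [-0.003, 0.001, -1.0]]
ft_force: [-0.7, 0.1, -1.0]
grip_width: 0.0327
[-0.1  0.3 53. ]
[-0.3  0.3 53.4]
[-0.4  0.3 53.6]
```

View pics/w17.png

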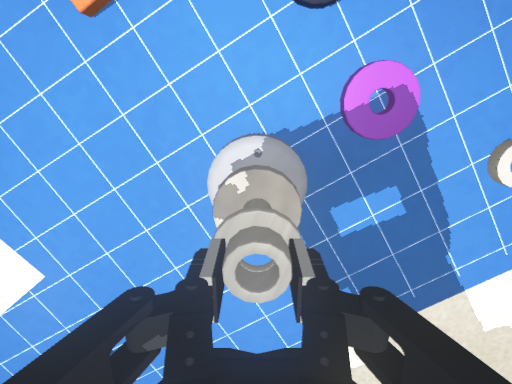

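Aligned to within 0.5 mm, so I'll lower it.

```bash
python3 -m inch '30 0 0.3 12 0; 30 0 0.3 22 0; 30 0 0.3 32 0; 30 0 0.3 40 0; 30 0 0.3 46 0; 30 0 0.3 48 0; 30 0 0.3 48 0'; python3 -m inch '30 0 0 1 0; 30 0 0 2 0; 30 0 0 3 0; 30 0 0 3 0'
```

```text
time_s: 24.72
position: [0.5576, 0.0295, 0.091]
tool_rot: [[0.86, -0.511, 0.0], [-0.511, -0.86, -0.0], [0.0, -0.0, -1.0]]
ft_force: [0.0, -0.6, -0.3]
grip_width: 0.0323
time_s: 25.22
position: [0.5574, 0.0295, 0.0879]
tool_rot: [[0.86, -0.511, -0.0], [-0.511, -0.86, 0.0], [-0.0, 0.0, -1.0]]
ft_force: [0.3, 0.3, -0.4]
grip_width: 0.0322
```

```bash
python3 -m inch '30 0 0 0.5 0; 30 0 0 1 0; 30 0 0 1.5 0; 30 0 0 1.5 0'
```

```text
time_s: 25.72
position: [0.5575, 0.0295, 0.0864]
tool_rot: [[0.86, -0.511, -0.0], [-0.511, -0.86, 0.0], [-0.0, -0.0, -1.0]]
ft_force: [0.4, -0.4, -1.8]
grip_width: 0.0324
```

```bash
python3 -m inch '30 0 0 0.5 0; 30 0 0 1 0; 30 0 0 1.5 0; 30 0 0 1.5 0'
```

```text
time_s: 26.22
position: [0.5576, 0.0295, 0.0857]
tool_rot: [[0.86, -0.511, 0.001], [-0.511, -0.86, -0.0], [0.001, -0.0, -1.0]]
ft_force: [-2.4, -0.4, 7.1]
grip_width: 0.0327
```

Contact came at the expected height (0.0857). I'll press slightly, release and back off.

```bash
python3 -m inch '30 0 0 0.6 0; 30 0 0 0.6 0; 50 0 0 0 0; 60 0 0 0 0; 60 0 0 0 0; 60 0 0 -15 0; 60 0 0 -50 0; 60 0 0 -100 0; 60 0 0 -100 0; 60 0 0 -100 0'; python3 -m inch '60 -30 0 0 0; 60 -60 0 0 0; 60 -60 0 0 0; 60 -60 0 0 0'; python3 - <<'E'
from h import *
im=env.get_image("wrist"); cv2.imwrite("pics/w18.png",im["color"]); t=env.get_image("scene"); cv2.imwrite("pics/s18.png",cv2.resize(t["color"][100:260,80:400],None,fx=2.5,fy=2.5)); tt=env.get_image("top"); cv2.imwrite("pics/t18.png",tt["color"])
P=cloud(im)
print("hub top",face(im,.5574,.0297,.104,.03,.003),"flange",face(im,.5574,.0297,.085,.04,.003),"wheel",face(im,.5574,.0297,.078,.05,.003))
for h in (.104,.085,.078):
    m=(abs(P[...,2]-h)<.004)&(np.hypot(P[...,0]-.5574,P[...,1]-.0297)<.035)&(np.hypot(P[...,0]-.5574,P[...,1]-.0297)>.009); print(h,np.median(P[m][:,2]))
E
```

```text
time_s: 27.48
position: [0.5572, 0.0295, 0.1851]
tool_rot: [[0.86, -0.511, 0.0], [-0.511, -0.86, -0.0], [0.0, -0.0, -1.0]]
ft_force: [0.4, 0.3, -0.6]
grip_width: 0.0603
time_s: 27.98
position: [0.5062, 0.0599, 0.1845]
tool_rot: [[0.86, -0.511, -0.001], [-0.511, -0.86, -0.0], [-0.001, 0.0, -1.0]]
ft_force: [-0.1, -0.8, -0.4]
grip_width: 0.0597
hub top ((0.5573, 0.0297), 16.7, array([557.4,  29.6]), array([32.3, 32.6]), 1268) flange ((0.5574, 0.0297), 24.7, array([557.4,  29.7]), array([48.3, 48.5]), 1552) wheel ((0.5565, 0.0303), 31.6, array([556.5,  30.3]), array([62. , 62.2]), 1785)
0.104 0.10348343812022856
0.085 0.08460764070261748
0.078 0.07766094999325525
```

View pics/w18.png

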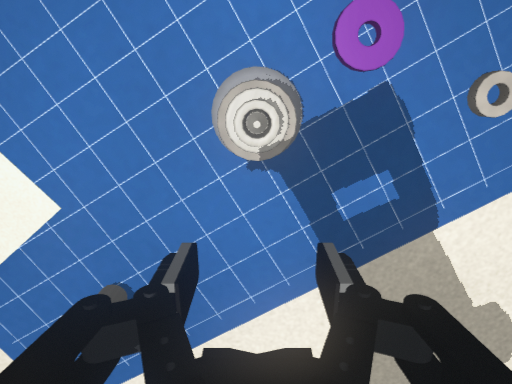

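View pics/s18.png

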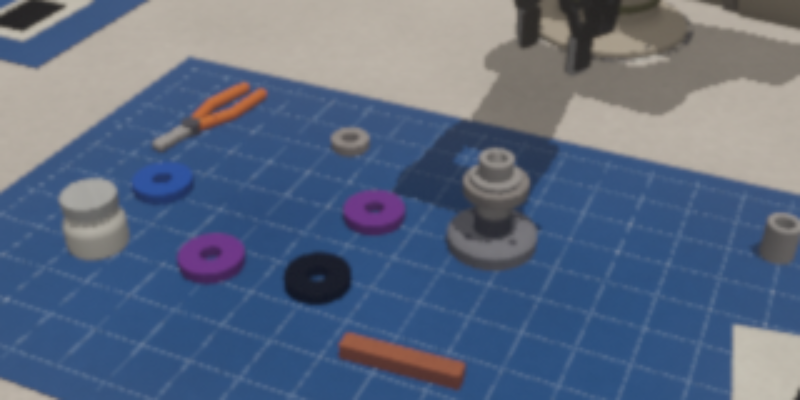

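View pics/t18.png

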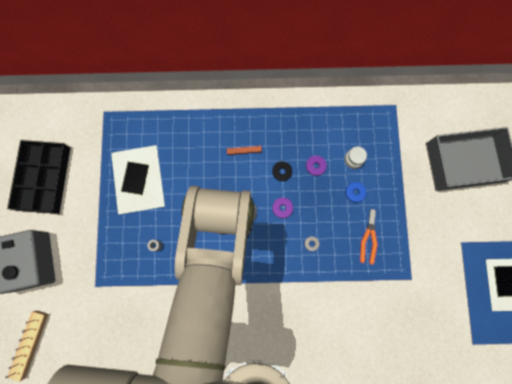

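The stack is fully home. Hub top, flange top and wheel top read 103.5, 84.6 and 77.7 mm, against an expected 104, 85 and 78 mm. The bystanders look unmoved and the gripper is clear, so I'm handing in.

```bash
python3 -c "
from rig import env
print(env.observe()['time_s']); print(env.close_job())"
```

```text
28.125
the job is handed in; nothing more can be done
None
```

The spindle is dressed and the job is handed in at 28.1 s of the 72 s allowed. The short spacer, the large grey wheel and the retainer (flange down) went on in that order. Each was lowered until it touched its seat, then let go before the next; the wheel was held all the way down.

- **Final heights:** the wrist camera read the wheel top, flange top and hub top at 77.7, 84.6 and 103.5 mm. Fully home would be 78, 85 and 104 mm.
- **Centring:** the hub and flange are centred on the shaft to about 0.2 mm. The wheel measured about 1 mm off, within its 2.2 mm of play.
- **Forces:** the readings at the end of each move never passed about 17 N at the wrist; I had no reading in between.
- **Everything else:** the look-alikes and the other items on the mat looked unmoved in the last top view. I checked that by eye, not by measurement.
- **Disagreement:** repeat position readings differed by about 1–2 mm between moves. I corrected for this before lowering the wheel.

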